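# Hold a picture-frame corner square

### The arm

A 6-joint arm with a two-finger parallel gripper is mounted at the origin on the work surface. World frame = base frame: x ahead of the robot, y to its left, z up, the work surface at z = 0. Lengths are in m, angles in degrees, forces in N, time in s.
With the tool pointing down it reaches from about 0.375 to 0.9 m from the base axis. Payload 3.1 kg.
Tool frame: the origin (TCP) lies at the very end of the fingers, on their centre line; the grasp point (between the pads) lies 19 mm behind it; z points along the fingers, y is the direction in which the jaws open and shut (so a half turn about z gives the same grasp; the last joint's range is limited). The gripper opens to 87 mm and grips with 3 to 60 N. Pads are 19 mm wide; open, the fingers measure 117 mm over their backs; the gripper's body (75 mm by 190 mm) begins 51 mm behind the grasp point.
Start: joints at [53.027, 30.224, 82.088, -0, 67.689, -10.227], TCP at [0.281, 0.558, 0.223] pointing down, gripper open.
Joint ranges: [-176.69, 176.69], [-43.24, 126.21], [12.49, 139.97], [-82, 262], [0, 151.66], [-163.58, 163.58]. Speed limits (degrees/s): [159.86, 159.86, 180, 180, 180, 180].

### API

Orientations are given as a 3x3 rotation matrix whose columns are the frame's x, y, z axes.
In Python, from rig import read_state, capture, hand_in gives the robot as it stands. The module is installed in compiled form; this text tells all that it offers.
- The arm moves only by the tool send_rows, never from a script. Its argument "moves" is one flat list of numbers, 7 for each row, row after row: the turn, a rotation vector about the world's x, y, z in degrees, then the shift along the world's x, y, z in cm, then the gripper's target within -1 to 1 (fully open at 1, half-way at 0, shut at -1). In form: [rx, ry, rz, tx, ty, tz, hand, rx, ry, rz, tx, ty, tz, hand, ...]. A call has 1 to 20 rows; each row shifts and turns the commanded pose from where the row before left it; what a row does not reach is not made up. A row lasts 1/10 s, in which the tool goes at most 50 mm and 8.59 degrees, less where a joint would pass 70% of its speed; a pose out of reach is approached as far as the arm can. A call with a gripper value outside its range is refused whole. The fingers move at their own pace and stop on an object; the grip force is fixed at half the most. Time passes only in rows, so rows that do not move let the fingers close. It gives the time, the measured TCP pose, the force and the opening at its end, in the units of the state.
- read_state(): the state, without advancing time (a new reading comes with each control period).
- capture(name): name is "scene" or "top"; returns a dict with "pixels" (420x560x3 uint8, red, green, blue), "vertical_fov" (degrees; the focal length in pixels is half the picture's height over the tangent of half this angle, whatever the lens; pixels are square), "cx", "cy" (the principal point, pixels), "rvec" (rotation vector, rad) and "tvec" (3), from world to camera coordinates, as OpenCV has them. Camera axes: x right, y down, z forward; pixel columns grow to the right and rows downward; lengths in m; the calibration is good to about 2 mm. A picture is of the moment at which its call begins. There is no depth.
- hand_in(): hands the job in, once; it reports no verdict.
The state is a dict: "time_s": time; "joint_positions": joint angles; "qvel": joint speeds; "tau": joint torques, N m; "position": TCP position; "tcp_rot": TCP orientation; "force": force on the tool from outside, world axes, zero at the start; "moment": the same for the moment, N m; "opening": opening from 0.0 (shut) to 1.0 (fully open).
Only numpy, scipy, OpenCV 4.12 (cv2) and the standard library are available. Lean on these libraries where they do the work, as an engineer would, in place of code of your own. Each camera call takes 0.05 s, during which the arm holds its last target.

### The job

The rail of the picture-frame corner on the carver's bench has sagged inwards at its joint. Grip the metal carpenter's square by its diagonal brace and press it, flat on the bench, into the inside corner of the frame until its two outer edges lie flush along the stile and the rail and the rail is pushed fully home, square to the stile. The joint springs back, so finish while still gripping the square and pressing it with a steady push of a few newtons against both the stile and the rail; leave the mallet, the chisel and the carved rosette alone.

Things in the scene. Friction and masses are not known exactly. Their poses are not given: they have to be found in the camera images.
- square: Carpenter's square, a loose bare aluminium L (about 350 g) flat on the bench: two legs at a right angle, each 150 mm long on its outer edge, 22 mm wide, 18 mm high, joined by a diagonal brace bar 14 mm thick, 30 mm high, about 150 mm long. Origin under the brace's middle. +x and +y run along the legs away from the heel (outer corner), which lies at (-62.5, -62.5) mm; z up.
- square_grip (a point): Point to grip: middle of the square's brace, 15 mm above its underside; axes as square. The brace runs along (1,-1); fingers closing along (1,1) grip its sides, one finger in the triangular opening, which leaves 50 mm between the brace's side and the legs' inner corner. (-1,-1) points to the heel, 88 mm away.
- square_heel (a point): Heel of the square: the corner where its two outer edges meet, 9 mm above the underside; axes as square. Seated, it coincides in plan with frame_corner and its axes are parallel to frame_corner's.
- frame_corner (a point): Inside corner of the picture frame, at bench height. The frame is an L of pale wood strips 45 mm wide, 22 mm high. +y runs along the stile's inner face (180 mm, fixed); +x is where the rail's inner face (180 mm) runs once square; z up. The open inside is the +x +y quarter: the square enters it in direction (-1,-1).
- stile: The fixed stile; same origin and axes as frame_corner. A dark steel holdfast clamps the outside of the corner: its post stands at (-70, -70) mm, about 80 mm high; nothing of it reaches over the inside. The square slides easily along the planed wood (friction about 0.25).
- rail: The rail, a wood strip 180 x 45 x 22 mm; origin at the inside corner at bench height, x along the rail away from the corner.
- rail_sag (a joint): Sag of the rail inwards about the inside corner, rad: 0 = square to the stile, its end butted home (a stop); starts at 0.045 to 0.075. Stiff and springy: about 2 N at the leg's tip pushes it home, let go it springs back to about 0.045. The square moves it when pressed in; 10 to 15 N along the diagonal keeps it home.
- mallet_center (a point): Bystander: round wooden carving mallet standing on its head, 76 mm across, 205 mm high; point on its axis 100 mm up.
- chisel_center (a point): Bystander: carving chisel lying on the bench, about 230 mm long along its x axis, 30 mm wide at most; point at its middle.
- rosette_center (a point): Bystander: carved pale-wood rosette lying flat, about 142 mm across, 34 mm high; point at its middle.
Mind the look-alikes: they are no part of the job. What is meant by the square is not green or orange, and is the larger of those in its own colour.

How it is judged (in metres and radians):
At the end, for the whole second after the job is handed in: The fingers still grip the square, flat on the bench, its heel within 3 mm of the inside corner each way and its edges within 1 degree of the stile; it presses on the stile with over 1 N and on the rail with over 0.7 N, and the rail is within 0.7 degrees of square (x of square_heel in the frame of frame_corner between -0.003 and 0.003 m and y of square_heel in the frame of frame_corner between -0.003 and 0.003 m and z of square_heel in the frame of frame_corner below 0.014 m and angle between the x axis of square_heel and the x axis of frame_corner, either way round below 0.018 rad and angle between square_heel's own z axis and vertical below 0.04 rad and value of joint rail_sag below 0.012 rad and contact force between square and stile above 1 N and contact force between square and rail above 0.7 N and contact force between the fingers and square above 1.5 N); the arm keeps its last pose, push and grip.
It fails at once if the mallet was disturbed (moved over 30 mm) (distance of mallet_center from where it was at the start of the episode above 0.03 m).
It fails at once if the chisel was disturbed (moved over 30 mm) (distance of chisel_center from where it was at the start of the episode above 0.03 m).
It fails at once if the rosette was disturbed (moved over 30 mm) (distance of rosette_center from where it was at the start of the episode above 0.03 m).
It also fails if it takes over 48 s, if anything falls off the work surface, if the arm or the gripper's body presses on something with over 40 N, if the wrist force passes 120 N, or if a joint passes its speed limit or range.

## Working session

There is one attempt and no reset: what is moved stays moved. The work goes in short steps, Python scripts to look and compute and a tool call to move; the robot and the scene stay as the last step left them, time stands still between calls to the robot, and variables do not carry over. Pictures are saved under pics/ and viewed, and the job is handed in when it is done.

Besides the shell and the picture viewer there is one more tool, called after "Emit:" by a JSON object that holds its "fn" and its "kwargs", one argument or row to a line. send_rows: Moves the arm, as the interface text tells. Its arguments: {"type":"object","properties":{"moves":{"type":"array","items":{"type":"number"}}},"required":["moves"]}

```bash
mkdir -p pics; python3 - <<'E'
from rig import *
import cv2,pickle
s=read_state();print(s)
for n in("scene","top"):
    c=capture(n);pickle.dump(c,open(n+".pkl","wb"));print(n,{k:v for k,v in c.items() if k!="pixels"})
    cv2.imwrite(f"pics/{n}0.png",cv2.resize(c["pixels"][:,:,::-1],(800,600),interpolation=cv2.INTER_CUBIC))
E
```

```text
{'time_s': 0.0, 'joint_positions': array([ 5.30272444e+01,  3.02790680e+01,  8.21544048e+01, -1.65854171e-03,
        6.76885508e+01, -1.02271872e+01]), 'qvel': array([-0.10093005, -0.0767333 ,  0.07939384, -0.03909042, -0.03983955,
        0.00605846]), 'tau': array([ 3.82306353e-04, -4.40041637e+01, -1.76591045e+01,  6.34381687e-02,
        5.82315295e-02, -1.49504476e-04]), 'position': array([0.28081307, 0.55756537, 0.22158153]), 'tcp_rot': array([[-8.93018491e-01,  4.50018210e-01, -1.25948905e-03],
       [ 4.50019835e-01,  8.93016908e-01, -1.71757964e-03],
       [ 3.51802908e-04, -2.10062543e-03, -9.99997732e-01]]), 'force': array([ 0.33435167, -1.00363275,  0.32125177]), 'moment': array([-0.03561218,  0.04108267, -0.02523468]), 'opening': 1.0013174348673795}
scene {'vertical_fov': 48.20193434000642, 'cx': 284.1759006803899, 'cy': 204.33390939168632, 'rvec': array([ 1.16066463,  2.1426042 , -1.17456866]), 'tvec': array([ 0.27080037, -0.18719061,  1.60213734])}
top {'vertical_fov': 48.52749436781326, 'cx': 277.9174799522296, 'cy': 210.01250385666123, 'rvec': array([ 2.20021374, -2.15685836,  0.0991332 ]), 'tvec': array([-0.00399672,  0.53124334,  1.22809488])}
```

View pics/scene0.png

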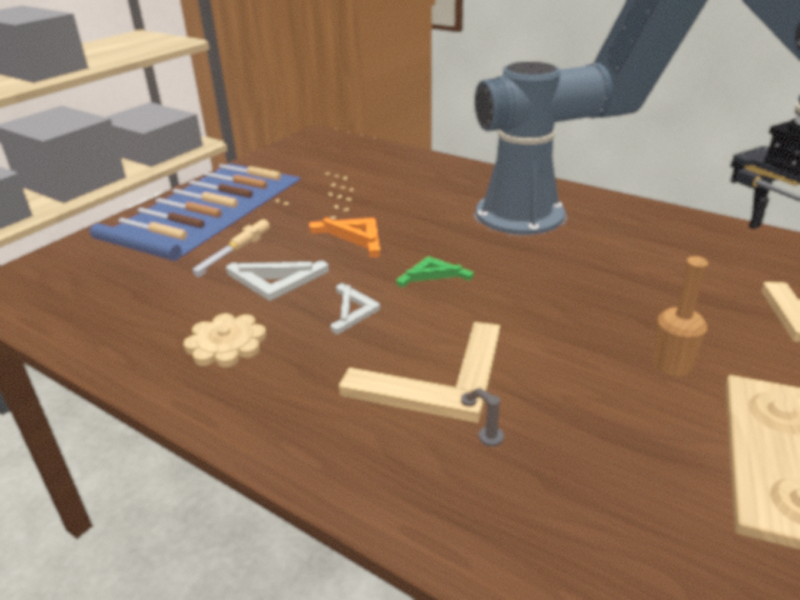

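View pics/top0.png

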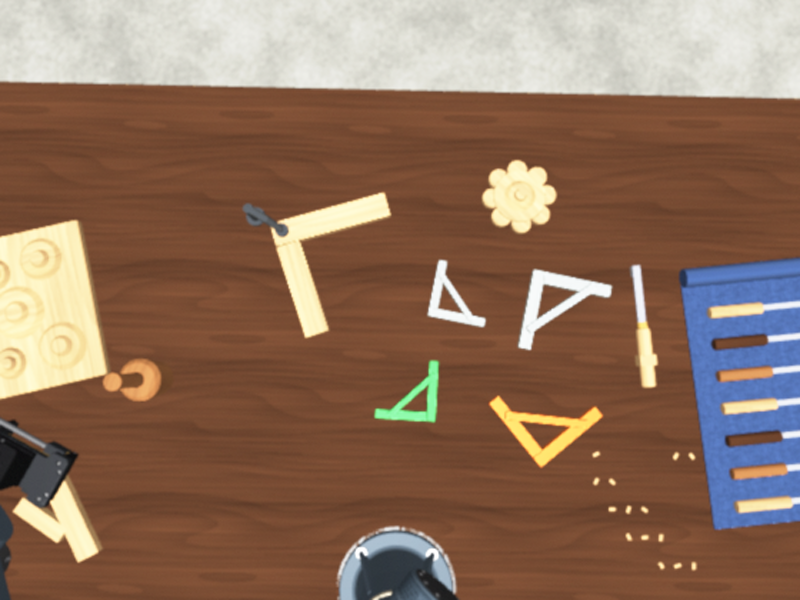

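The scene view shows the larger bare square near (275,278) and the frame near (430,385). The top view shows the square with its heel near (537,270), and the frame corner near (297,240). By handedness, the stile runs right in the top view and the rail runs down. I'll enlarge both.

```bash
cat > h.py <<'E'
import numpy as np,cv2,pickle
def cam(c):
    f=c["pixels"].shape[0]/2/np.tan(np.radians(c["vertical_fov"])/2)
    K=np.array([[f,0,c["cx"]],[0,f,c["cy"]],[0,0,1]]);R=cv2.Rodrigues(c["rvec"])[0];return K,R,c["tvec"]
def ray(c,uv,z):
    K,R,t=cam(c);d=R.T@np.linalg.inv(K)@np.array([uv[0],uv[1],1.]);o=-R.T@t
    return o+d*(z-o[2])/d[2]
def tri(c1,p1,c2,p2):
    P=[]
    for c in(c1,c2):
        K,R,t=cam(c);P.append(K@np.c_[R,t])
    X=cv2.triangulatePoints(P[0],P[1],np.array(p1,float).T,np.array(p2,float).T);return (X[:3]/X[3]).T
def proj(c,X):
    K,R,t=cam(c);return cv2.projectPoints(np.array(X,float).reshape(-1,1,3),c["rvec"],c["tvec"],K,None)[0].reshape(-1,2)
def crop(c,u0,v0,w,h,s,fn):
    im=cv2.resize(c["pixels"][v0:v0+h,u0:u0+w,::-1],None,fx=s,fy=s,interpolation=cv2.INTER_CUBIC)
    for i in range(0,w,10):
        cv2.line(im,(i*s,0),(i*s,6 if (u0+i)%50 else 14),(0,0,255),1)
        if (u0+i)%20==0: cv2.putText(im,str(u0+i),(i*s,24),0,.4,(0,255,255),1)
    for i in range(0,h,10):
        cv2.line(im,(0,i*s),(6,i*s),(0,0,255),1)
        if (v0+i)%20==0: cv2.putText(im,str(v0+i),(8,i*s+4),0,.4,(0,255,255),1)
    cv2.imwrite(fn,im)
E
python3 - <<'E'
from h import *
t=pickle.load(open("top.pkl","rb"));s=pickle.load(open("scene.pkl","rb"))
crop(t,350,175,90,75,8,"pics/t_sq.png")
crop(t,165,125,120,120,5,"pics/t_fr.png")
crop(s,150,170,90,50,8,"pics/s_sq.png")
crop(s,230,215,130,100,6,"pics/s_fr.png")
E
```

```text
(no output)
```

View pics/t_sq.png

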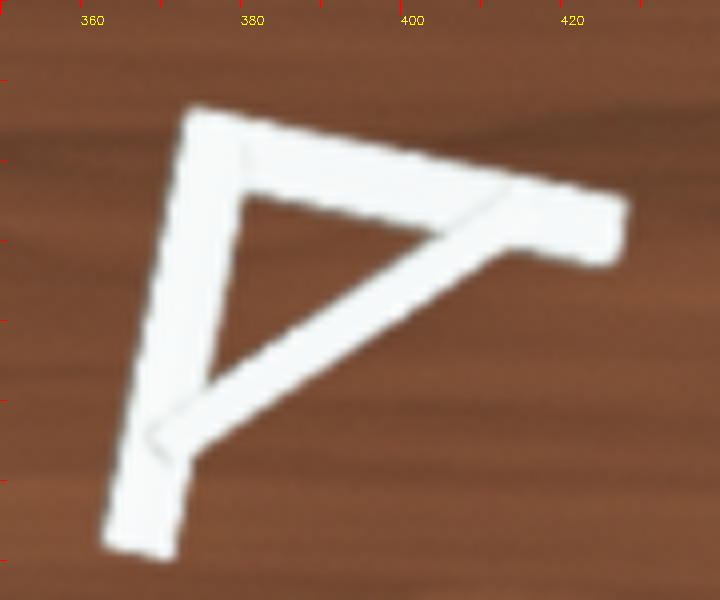

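View pics/t_fr.png

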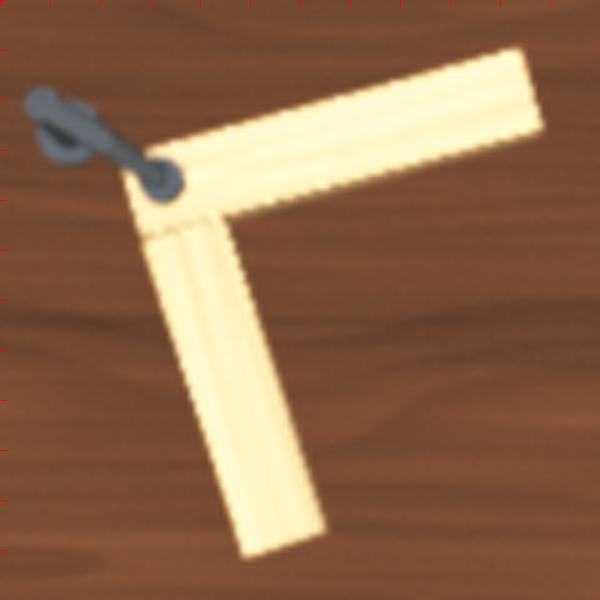

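View pics/s_sq.png

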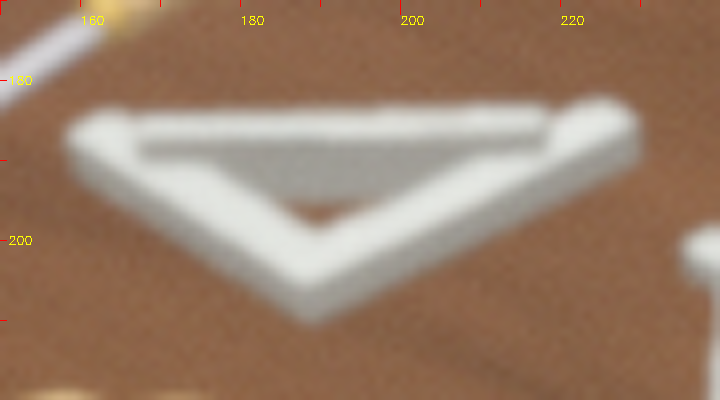

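View pics/s_fr.png

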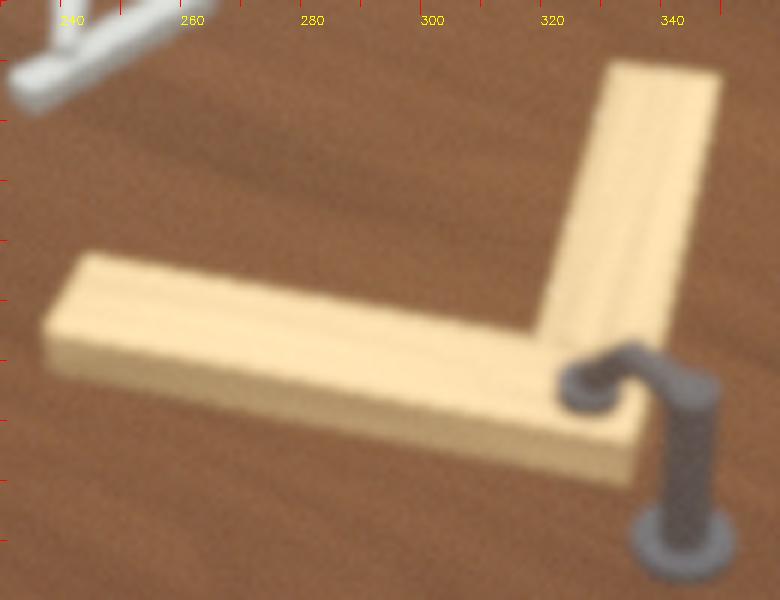

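```bash
cat > m.py <<'E'
from h import *
t=pickle.load(open("top.pkl","rb"));s=pickle.load(open("scene.pkl","rb"))
def C(u0,v0,sc,X,Y): return (u0+(X+.5)/sc-.5, v0+(Y+.5)/sc-.5)
T={ 'heel':C(350,175,8,186,107),'yend':C(350,175,8,628,195),'xend':C(350,175,8,102,546),
 'corner':C(165,125,5,224,217),'stile_end':C(165,125,5,543,128),'stile_out':C(165,125,5,520,47),'rail_end':C(165,125,5,326,530),'rail_out':C(165,125,5,244,558)}
S={ 'heel':C(150,170,8,308,287),'yend':C(150,170,8,66,138),'xend':C(150,170,8,636,128),
 'corner':C(230,215,6,537,337),'stile_end':C(230,215,6,88,252),'stile_out':C(230,215,6,45,326),'rail_end':C(230,215,6,610,62),'rail_out':C(230,215,6,720,73)}
E
python3 - <<'E'
from m import *
for c in(t,s): K,R,tt=cam(c);print("cam",-R.T@tt)
k=list(T);X=tri(t,[T[i] for i in k],s,[S[i] for i in k])
for i,x in zip(k,X): print(i,x.round(4),'top@z',ray(t,T[i],.018 if i in('heel','yend','xend') else .022).round(4))
E
```

```text
cam [0.42226617 0.01023529 1.26966099]
cam [1.34276012 0.58880345 0.72492964]
heel [ 0.5961 -0.2485  0.0176] top@z [ 0.5969 -0.2494  0.018 ]
yend [ 0.5686 -0.398   0.0164] top@z [ 0.5699 -0.3991  0.018 ]
xend [ 0.4481 -0.2223  0.0144] top@z [ 0.4479 -0.2215  0.018 ]
corner [0.6411 0.1957 0.0213] top@z [0.6418 0.1943 0.022 ]
stile_end [0.6932 0.0237 0.0229] top@z [0.6943 0.0226 0.022 ]
stile_out [0.7374 0.0373 0.0238] top@z [0.7388 0.0361 0.022 ]
rail_end [0.4731 0.1347 0.0225] top@z [0.4734 0.1343 0.022 ]
rail_out [0.4571 0.1783 0.0237] top@z [0.4576 0.1776 0.022 ]
```

Emit:
{"fn": "send_rows", "kwargs": {
  "moves": [0,0,0,0,0,4,1,0,0,0,0,0,4,1,0,0,-1.6,1.35,-4.77,0,1,0,0,-1.6,1.35,-4.77,0,1,0,0,-1.6,1.35,-4.77,0,1,0,0,-1.6,1.35,-4.77,0,1,0,0,-1.6,1.35,-4.77,0,1,0,0,-1.6,1.35,-4.77,0,1,0,0,-1.6,1.35,-4.77,0,-0.17,0,0,-1.6,1.35,-4.77,0,-0.17,0,0,-1.6,1.35,-4.77,0,-0.17,0,0,-1.6,1.35,-4.77,0,-0.17,0,0,-1.6,1.35,-4.77,0,-0.17,0,0,-1.6,1.35,-4.77,0,-0.17,0,0,-1.6,1.35,-4.77,0,-0.17,0,0,-1.6,1.35,-4.77,0,-0.17,0,0,-1.6,1.35,-4.77,0,-0.17,0,0,-1.6,1.35,-4.77,0,-0.17,0,0,-1.6,1.35,-4.77,0,-0.17,0,0,-1.6,1.35,-4.77,0,-0.17]
}}

```text
time_s: 2.1
position: [0.5241, -0.3023, 0.302]
tcp_rot: [[-0.564, 0.825, -0.001], [0.825, 0.564, 0.001], [0.001, -0.0, -1.0]]
force: [0.6, 0.3, -0.3]
opening: 0.418
```

Emit:
{"fn": "send_rows", "kwargs": {
  "moves": [0,0,0,0,0,-5,-0.17,0,0,0,0,0,-5,-0.17,0,0,0,0,0,-5,-0.17,0,0,0,0,0,-4,-0.17,0,0,0,0,0,0,-0.17,0,0,0,0,0,0,-0.17]
}}

```text
time_s: 2.7
position: [0.5242, -0.3004, 0.1124]
tcp_rot: [[-0.566, 0.825, -0.001], [0.825, 0.566, 0.001], [0.001, -0.0, -1.0]]
force: [0.7, -0.1, 0.1]
opening: 0.417
```

```bash
python3 - <<'E'
from m import *
from rig import *
s=read_state();print(s)
R=s['tcp_rot'];print(np.degrees(np.arctan2(R[1,1],R[0,1])))
for n in("scene","top"):
    c=capture(n);pickle.dump(c,open(n+"1.pkl","wb"))
    crop(c,*((320,140,140,130,5) if n=="top" else (130,110,130,110,6)),f"pics/{n}1.png")
E
```

```text
{'time_s': 2.7, 'joint_positions': array([-4.04042463e+01,  3.67031349e+01,  9.05191872e+01,  3.79884328e-04,
        5.28615545e+01, -7.48602359e+01]), 'qvel': array([ 0.09000732, -3.04659097, -2.45342602,  0.09151587, -0.40532399,
        0.05643004]), 'tau': array([-4.53838985e-02, -4.23055243e+01, -1.21680701e+01, -1.60034420e-02,
        1.84795288e-01,  4.29220072e-04]), 'position': array([ 0.52417525, -0.30040617,  0.11236299]), 'tcp_rot': array([[-5.65768946e-01,  8.24563075e-01, -1.11133694e-03],
       [ 8.24562610e-01,  5.65769912e-01,  9.52904874e-04],
       [ 1.41449118e-03, -3.77242902e-04, -9.99998928e-01]]), 'force': array([ 0.74944757, -0.11003352,  0.097051  ]), 'moment': array([-0.04589507, -0.03877205, -0.00372247]), 'opening': 0.41738253313851453}
34.45577527560825
```

View pics/top1.png

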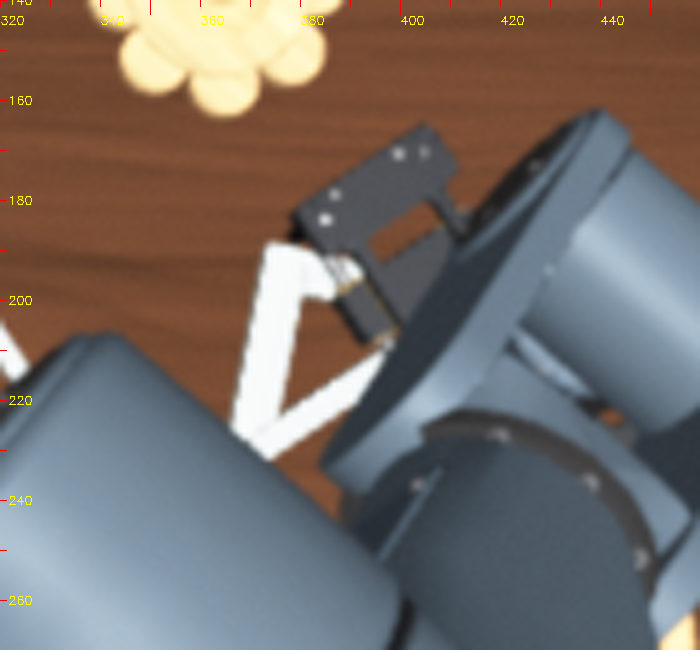

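View pics/scene1.png

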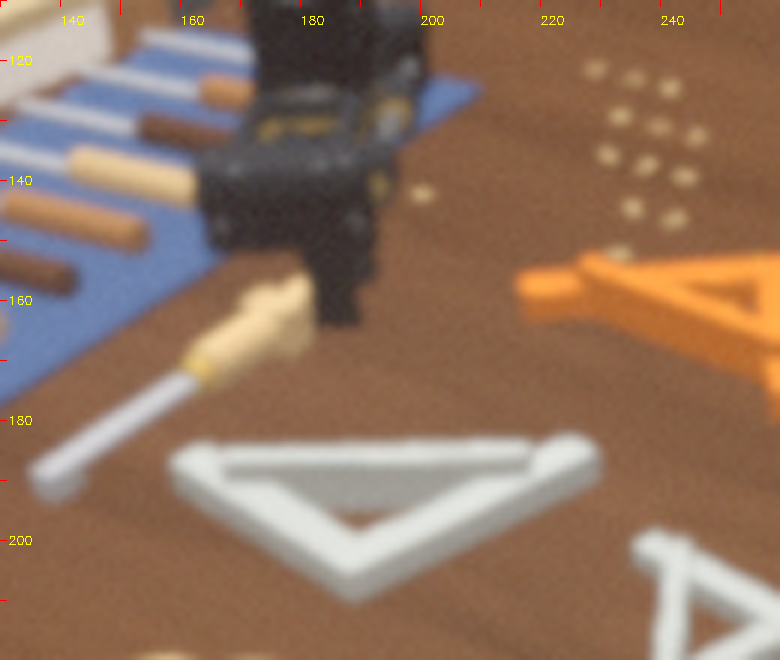

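The square is unmoved, with its heel at top (373,189) and the gripper above the brace. Next I lower and grip.

Emit:
{"fn": "send_rows", "kwargs": {
  "moves": [0,0,0,0,0,-3,-0.17,0,0,0,0,0,-3,-0.17,0,0,0,0,0,-2,-0.17,0,0,0,0,0,-1.3,-0.17,0,0,0,0,0,-0.7,-0.17,0,0,0,0,0,-0.4,-0.17,0,0,0,0,0,0,-0.17,0,0,0,0,0,0,-0.17]
}}

```text
time_s: 3.6
position: [0.5249, -0.301, 0.0095]
tcp_rot: [[-0.566, 0.825, 0.001], [0.825, 0.566, -0.001], [-0.002, 0.0, -1.0]]
force: [0.1, 0.2, 0.1]
opening: 0.414
```

Emit:
{"fn": "send_rows", "kwargs": {
  "moves": [0,0,0,0,0,0,-1,0,0,0,0,0,0,-1,0,0,0,0,0,0,-1,0,0,0,0,0,0,-1,0,0,0,0,0,0,-1,0,0,0,0,0,0,-1,0,0,0,0,0,0,-1,0,0,0,0,0,0,-1]
}}

```text
time_s: 4.4
position: [0.5242, -0.3006, 0.0087]
tcp_rot: [[-0.566, 0.825, 0.0], [0.825, 0.566, -0.0], [-0.0, -0.0, -1.0]]
force: [-1.7, 0.8, 2.6]
opening: 0.159
```

```bash
python3 - <<'E'
from m import *
from rig import *
s=read_state();print(s['position'],s['force'],s['moment'],s['opening'],s['joint_positions'])
for n in("scene","top"):
    c=capture(n);pickle.dump(c,open(n+"2.pkl","wb"))
    crop(c,*((320,140,140,130,5) if n=="top" else (130,110,130,110,6)),f"pics/{n}2.png")
E
```

```text
[ 0.52422156 -0.30058126  0.00872547] [-1.66272682  0.79680019  2.57283524] [-0.04822532  0.13715213 -0.08534285] 0.15924611423708734 [-4.04116971e+01  4.58181466e+01  9.29601294e+01 -6.95811774e-03
  4.12154865e+01 -7.48570999e+01]
```

View pics/scene2.png

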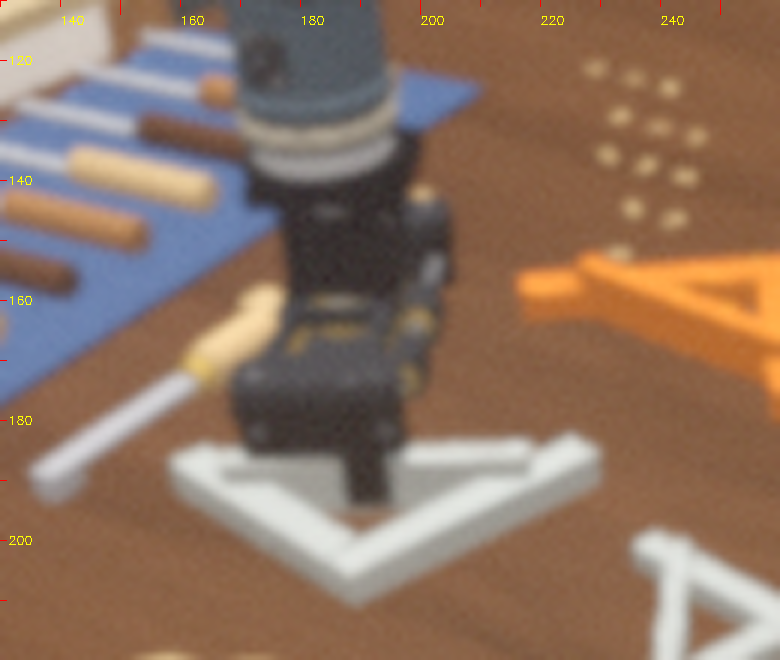

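View pics/top2.png

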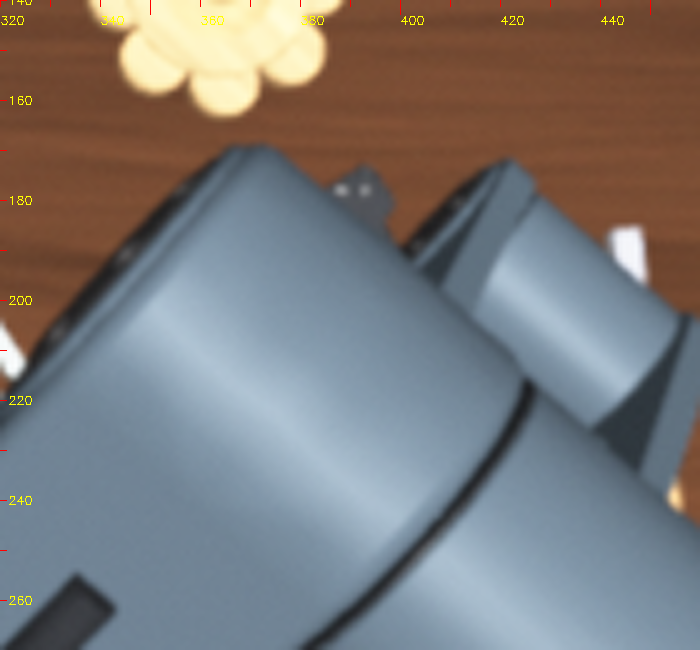

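Emit:
{"fn": "send_rows", "kwargs": {
  "moves": [0,0,0,0,0,1,-1,0,0,0,0,0,2,-1,0,0,0,0,0,2,-1,0,0,0,0,0,1,-1,0,0,1.72,0.37,2.4,0,-1,0,0,1.72,0.37,2.4,0,-1,0,0,1.72,0.37,2.4,0,-1,0,0,1.72,0.37,2.4,0,-1,0,0,1.72,0.37,2.4,0,-1,0,0,1.72,0.37,2.4,0,-1,0,0,1.72,0.37,2.4,0,-1,0,0,1.72,0.37,2.4,0,-1,0,0,1.72,0.37,2.4,0,-1,0,0,1.72,0.37,2.4,0,-1,0,0,1.72,0.37,2.4,0,-1,0,0,1.72,0.37,2.4,0,-1,0,0,1.72,0.37,2.4,0,-1,0,0,1.72,0.37,2.4,0,-1,0,0,1.72,0.37,2.4,0,-1,0,0,1.72,0.37,2.4,0,-1]
}}

```text
time_s: 6.5
position: [0.5829, 0.0846, 0.0681]
tcp_rot: [[-0.883, 0.469, -0.001], [0.469, 0.883, 0.0], [0.001, -0.001, -1.0]]
force: [-0.1, -0.1, -3.4]
opening: 0.158
```

Emit:
{"fn": "send_rows", "kwargs": {
  "moves": [0,0,0,0,0,0,-1,0,0,0,0,0,0,-1,0,0,0,0,0,0,-1]
}}

```text
time_s: 6.8
position: [0.583, 0.0829, 0.0683]
tcp_rot: [[-0.883, 0.47, -0.001], [0.47, 0.883, -0.0], [0.001, -0.001, -1.0]]
force: [-0.1, 0.8, -2.4]
opening: 0.157
```

```bash
python3 - <<'E'
from m import *
from rig import *
s=read_state();print(s['position'],s['force'],s['moment'],s['opening'],s['joint_positions'])
R=s['tcp_rot'];print(np.degrees(np.arctan2(R[1,1],R[0,1])))
for n in("scene","top"):
    c=capture(n);pickle.dump(c,open(n+"3.pkl","wb"))
    crop(c,*((165,110,140,130,5) if n=="top" else (220,160,150,125,5)),f"pics/{n}3.png")
E
```

```text
[0.58301086 0.08293444 0.0682887 ] [-0.05135147  0.76224736 -2.43509645] [-0.11314069  0.00298379 -0.00441698] 0.15709304777872804 [-2.75918186e+00  3.96076654e+01  9.41911401e+01 -2.50877704e-02
  4.62519506e+01 -6.46893170e+01]
61.94750371158767
```

View pics/scene3.png

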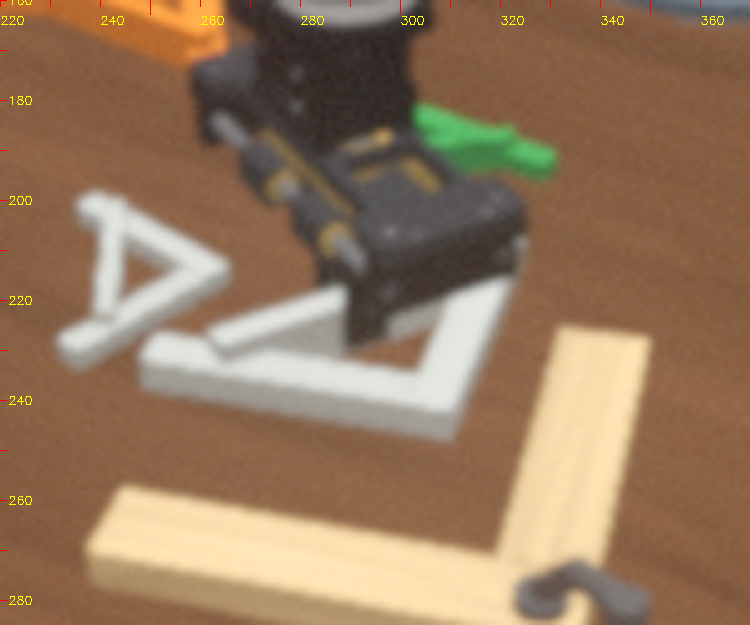

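View pics/top3.png

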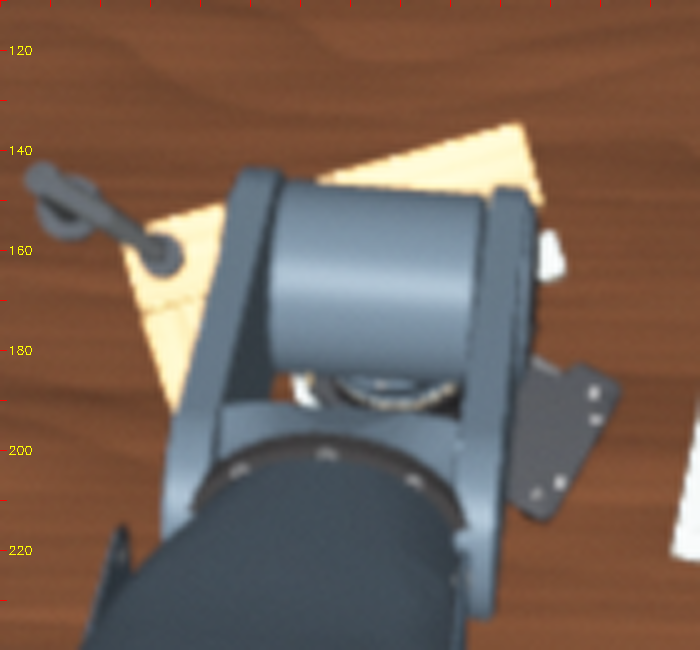

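The square is held level, with its heel top at scene (310,241) and clear of the stile and rail. I'll check the heel and edge angle from the scene view.

```bash
python3 - <<'E'
from m import *
c=pickle.load(open("scene3.pkl","rb"))
z=.0683-.0087+.018
h=ray(c,C(220,160,5,446,410),z);e=ray(c,C(220,160,5,141,357),z)
print(h,e,np.linalg.norm(h-e),np.degrees(np.arctan2(e[1]-h[1],e[0]-h[0])))
ex=np.array([-.9563,-.2924]);ey=np.array([.2924,-.9563])
print("expected heel",np.array([.583,.0829])-.0625*(ex+ey))
# reference by same camera: frame
g=[ray(s,S[k],.022) for k in('corner','stile_end','stile_out')];print(g,np.degrees(np.arctan2(*(g[1]-g[0])[[1,0]])))
for k in('heel',): print(ray(s,S[k],.018))
d=h[:2]-g[0][:2];print("heel in frame",d@ex,d@ey)
E
```

```text
[0.62385733 0.15933465 0.0776    ] [0.66508854 0.01862299 0.0776    ] 0.14662804227918155 -73.66840588253821
expected heel [0.62449375 0.16094375]
[array([0.64104807, 0.19727215, 0.022     ]), array([0.69178326, 0.0242095 , 0.022     ]), array([0.73518951, 0.03734391, 0.022     ])] -73.66092732279569
[ 0.59616488 -0.24672099  0.018     ]
heel in frame 0.027532424444480806 0.031253063584555235
```

Emit:
{"fn": "send_rows", "kwargs": {
  "moves": [0,0,0,0,0,-2,-1,0,0,0,0,0,-2,-1,0,0,0,0,0,-1,-1,0,0,0,0,0,-0.6,-1,0,0,0,0,0,-0.4,-1,0,0,0,0,0,0,-1,0,0,0,0,0,0,-1,0,0,0,0,0,0,-1]
}}

```text
time_s: 7.7
position: [0.5839, 0.0835, 0.009]
tcp_rot: [[-0.883, 0.47, 0.001], [0.47, 0.883, -0.0], [-0.001, 0.0, -1.0]]
force: [0.4, -0.4, -1.9]
opening: 0.157
```

Emit:
{"fn": "send_rows", "kwargs": {
  "moves": [0,0,0,0.24,0.44,0,-1,0,0,0,0.24,0.44,0,-1,0,0,0,0.24,0.44,0,-1,0,0,0,0.24,0.44,0,-1,0,0,0,0.24,0.44,0,-1,0,0,0,0,0,0,-1,0,0,0,0,0,0,-1]
}}

```text
time_s: 8.4
position: [0.5956, 0.1058, 0.0086]
tcp_rot: [[-0.883, 0.469, 0.0], [0.469, 0.883, 0.0], [-0.0, 0.0, -1.0]]
force: [-0.1, 0.2, -1.9]
opening: 0.157
```

Emit:
{"fn": "send_rows", "kwargs": {
  "moves": [0,0,0,0.1,0.18,-0.05,-1,0,0,0,0.1,0.18,-0.05,-1,0,0,0,0.1,0.18,0,-1,0,0,0,0,0,0,-1,0,0,0,0,0,0,-1,0,0,0,0,0,0,-1]
}}

```text
time_s: 9.0
position: [0.5989, 0.1104, 0.0086]
tcp_rot: [[-0.883, 0.47, 0.001], [0.47, 0.883, -0.001], [-0.001, -0.0, -1.0]]
force: [-1.4, -2.0, 6.3]
opening: 0.158
```

```bash
python3 - <<'E'
from m import *
from rig import *
s=read_state();print(s['position'],s['force'],s['moment'],s['opening'],s['joint_positions'])
for n in("scene",):
    c=capture(n);pickle.dump(c,open(n+"4.pkl","wb"))
    crop(c,220,190,130,100,6,f"pics/{n}4.png")
E
```

```text
[0.59889059 0.11037135 0.00860718] [-1.43426292 -2.04134487  6.28049775] [-0.28903272  0.26471829  0.11195238] 0.1578525622813625 [-4.12520812e-02  4.60271492e+01  9.22822446e+01 -5.57600953e-02
  4.16293298e+01 -6.19941118e+01]
```

View pics/scene4.png

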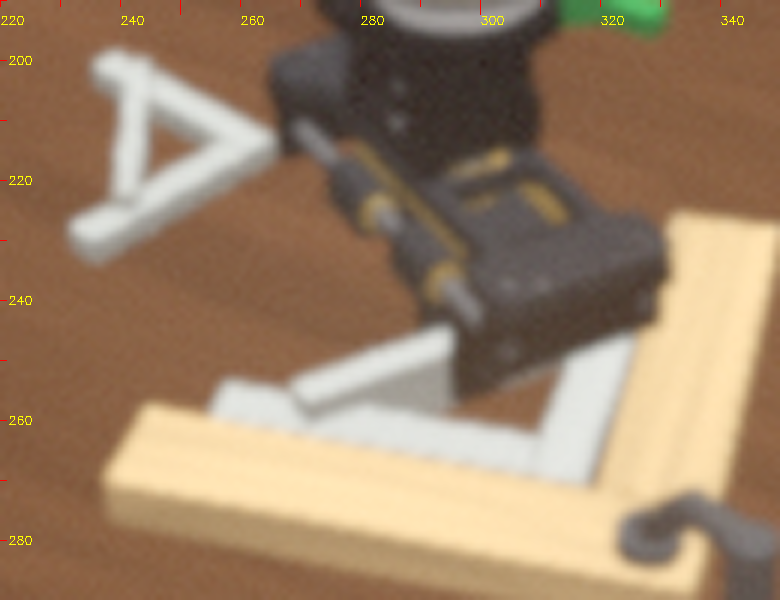

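Emit:
{"fn": "send_rows", "kwargs": {
  "moves": [0,0,0,0.09,0.18,-0.0,-1,0,0,0,0.09,0.18,0.05,-1,0,0,0,0,0,0,-1,0,0,0,0,0,0,-1,0,0,0,0,0,0,-1]
}}

```text
time_s: 9.55
position: [0.6008, 0.1142, 0.0086]
tcp_rot: [[-0.883, 0.47, 0.001], [0.47, 0.883, -0.0], [-0.001, 0.0, -1.0]]
force: [-1.0, -3.4, 5.4]
opening: 0.159
```

```bash
cat > st.py <<'E'
from m import *
from rig import *
import sys
s=read_state();p=s['position'];F=s['force'];R=s['tcp_rot']
ex=np.array([-.9563,-.2924]);ey=np.array([.2924,-.9563])
d=p[:2]-np.array([.6418,.1943]);print(p,F,s['moment'],"yaw",np.degrees(np.arctan2(R[1,1],R[0,1])))
print("tcp in frame mm",d@ex*1e3,d@ey*1e3,"F ex,ey",F[:2]@ex,F[:2]@ey)
n=sys.argv[1]
c=capture("scene");pickle.dump(c,open(f"scene{n}.pkl","wb"));crop(c,220,190,130,100,6,f"pics/scene{n}.png")
E
python3 st.py 5
```

```text
[0.60081307 0.11419109 0.00863383] [-0.95766338 -3.4227719   5.42972218] [-0.54013562  0.21834283  0.1737967 ] yaw 61.99526784318125
tcp in frame mm 62.61964417744426 64.62357546891907 F ex,ey 1.9166319891048509 2.9931759922793595
```

View pics/scene5.png

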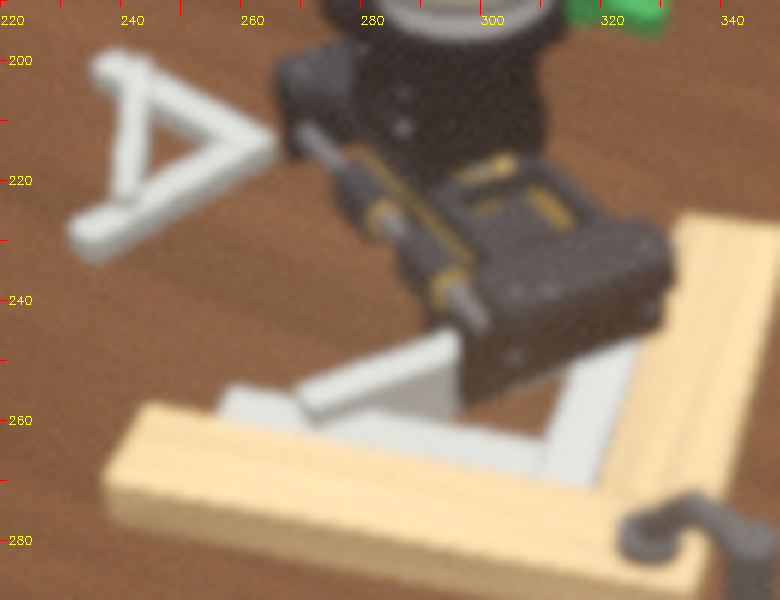

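Emit:
{"fn": "send_rows", "kwargs": {
  "moves": [0,0,0,0.08,0.16,0,-1,0,0,0,0,0,0,-1,0,0,0,0,0,0,-1,0,0,0,0.08,0.16,0,-1,0,0,0,0,0,0,-1,0,0,0,0,0,0,-1,0,0,0,0,0,0,-1]
}}

```text
time_s: 10.3
position: [0.602, 0.1171, 0.0086]
tcp_rot: [[-0.883, 0.47, 0.0], [0.47, 0.883, -0.001], [-0.001, -0.001, -1.0]]
force: [-1.1, -4.7, 6.0]
opening: 0.157
```

```bash
python3 st.py 6
```

```text
[0.60204784 0.11706465 0.00862036] [-1.10686873 -4.66103923  6.02291418] [-0.71985454  0.23390128  0.12987023] yaw 61.98989731548918
tcp in frame mm 60.598608624704205 62.23662880043252 F ex,ey 2.421386439599746 4.133703396595273
```

View pics/scene6.png

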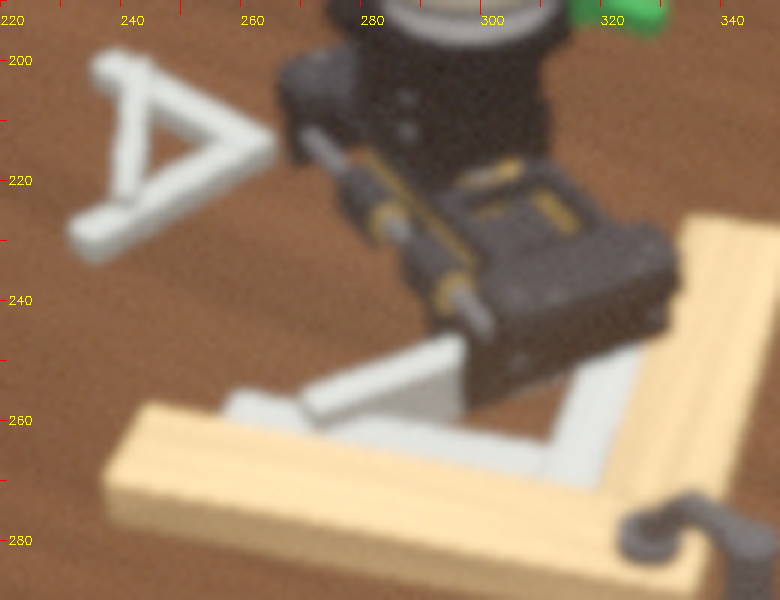

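Emit:
{"fn": "send_rows", "kwargs": {
  "moves": [0,0,0,0.08,0.16,0,-1,0,0,0,0,0,0,-1,0,0,0,0,0,0,-1,0,0,0,0,0,0,-1]
}}

```text
time_s: 10.75
position: [0.6021, 0.1182, 0.0086]
tcp_rot: [[-0.883, 0.47, -0.001], [0.47, 0.883, -0.001], [0.0, -0.002, -1.0]]
force: [-3.1, -5.7, 6.8]
opening: 0.157
```

```bash
python3 st.py 7
```

```text
[0.6021165  0.11819984 0.00860931] [-3.13661725 -5.73455543  6.81934937] [-0.9622035   0.42900351 -0.05877586] yaw 61.95392170787614
tcp in frame mm 60.20101623249501 61.171126867287434 F ex,ey 4.6763310822306785 4.566808478927148
```

Emit:
{"fn": "send_rows", "kwargs": {
  "moves": [0,0,0,0.08,0.16,0,-1,0,0,0,0,0,0,-1,0,0,0,0,0,0,-1,0,0,0,0,0,0,-1]
}}

```text
time_s: 11.2
position: [0.602, 0.1187, 0.0086]
tcp_rot: [[-0.883, 0.47, -0.003], [0.47, 0.883, -0.003], [0.002, -0.004, -1.0]]
force: [-3.4, -9.5, 8.6]
opening: 0.155
```

```bash
python3 st.py 8
```

```text
[0.60201368 0.11872096 0.00860881] [-3.42625245 -9.46235213  8.59681135] [-1.47720629  0.59326511 -0.14144073] yaw 61.970595860806625
tcp in frame mm 60.14697308601558 60.64271444977927 F ex,ey 6.043316984583447 8.047011122442662
```

View pics/scene8.png

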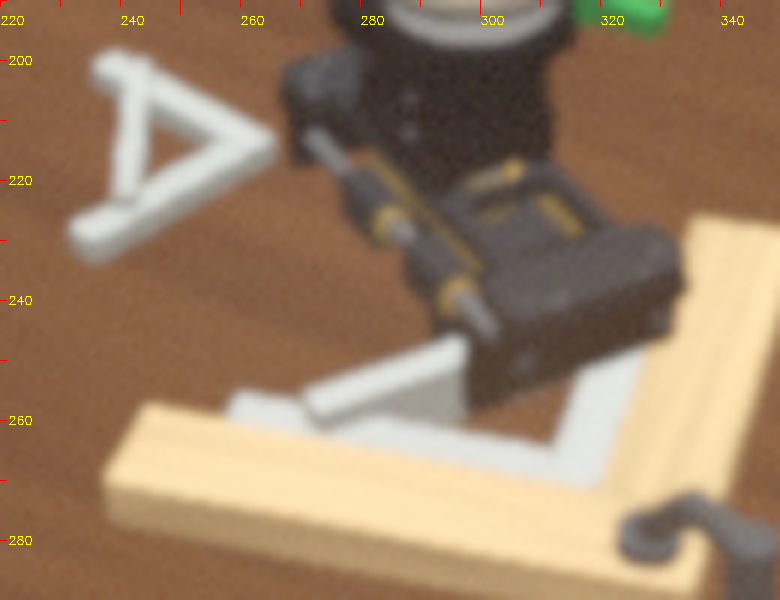

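```bash
python3 - <<'E'
from m import *
c=pickle.load(open("scene8.pkl","rb"))
crop(c,300,212,80,75,9,"pics/r8.png"); crop(s,300,212,80,75,9,"pics/r0.png")
from rig import capture
t8=capture("top");crop(t8,165,125,120,120,5,"pics/t8.png")
E
```

```text
(no output)
```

View pics/r8.png

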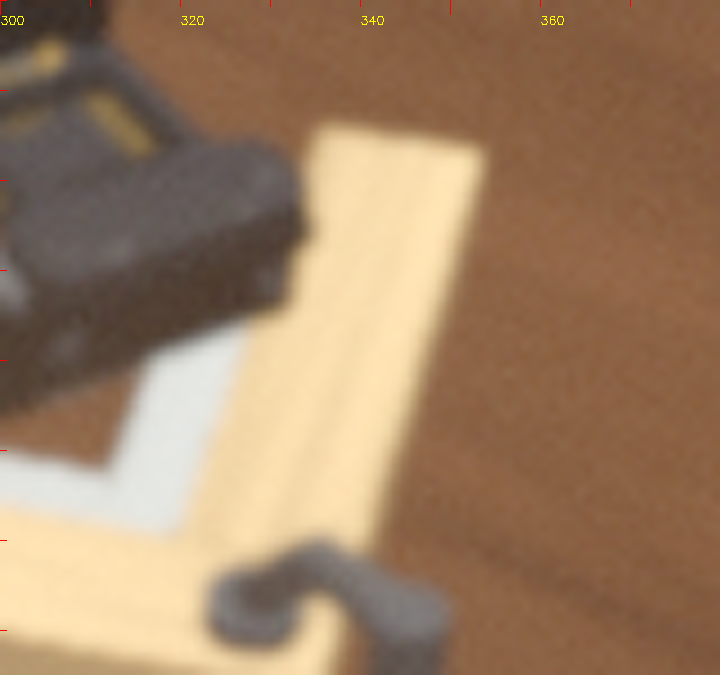

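View pics/r0.png

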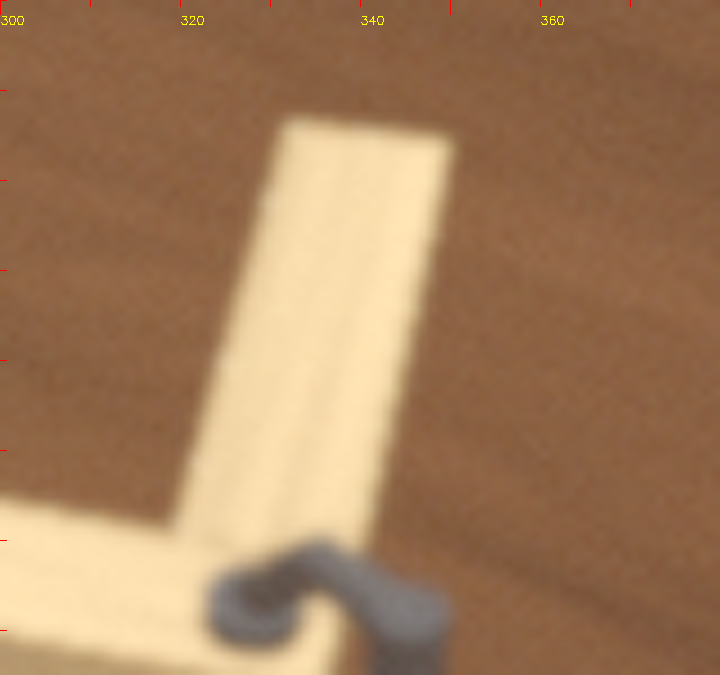

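View pics/t8.png

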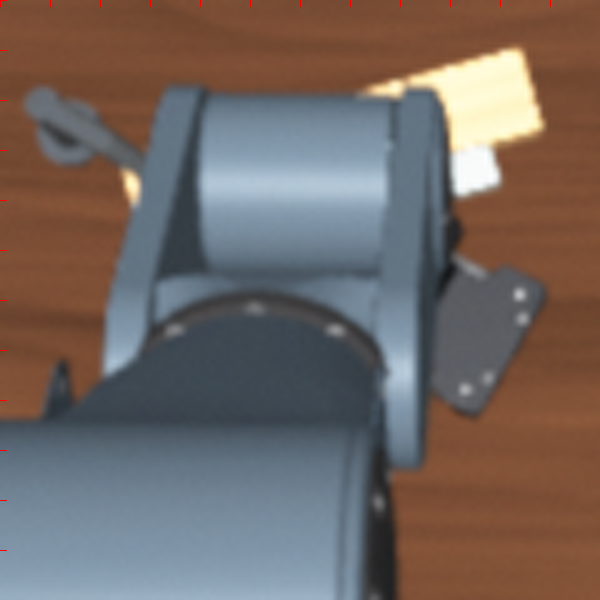

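```bash
python3 - <<'E'
from m import *
P0=[C(300,212,9,284,117),C(300,212,9,453,140)];P8=[C(300,212,9,317,124),C(300,212,9,485,149)]
co=ray(s,C(300,212,9,174,527),.022)
for a,b in zip(P0,P8):
    A=ray(s,a,.022)-co;B=ray(s,b,.022)-co
    print(A,B,np.linalg.norm(A),np.linalg.norm(B),"rot rad",np.arctan2(B[1],B[0])-np.arctan2(A[1],A[0]))
# stile end inner and leg angle
e=ray(s,S['stile_end'],.022)-co;B=ray(s,P8[0],.022)-co
print("angle rail-stile now",np.degrees(np.arccos(e[:2]@B[:2]/np.linalg.norm(e[:2])/np.linalg.norm(B[:2]))))
E
```

```text
[-0.1685499  -0.06198448  0.        ] [-0.17052946 -0.05242716  0.        ] 0.17958603559420316 0.17840656968655438 rot rad -0.05413456210590617
[-0.18406294 -0.01636721  0.        ] [-0.18497943 -0.0068221   0.        ] 0.18478921291324862 0.18510518562027292 rot rad -0.051824930010769155
angle rail-stile now 89.88115530034503
```

The rail has rotated about 0.053 rad and now makes an 89.9° angle with the stile. At scene (319,271) the square's corner sits against the frame corner. I'll add a little more push.

Emit:
{"fn": "send_rows", "kwargs": {
  "moves": [0,0,0,0.12,0.12,0.03,-1,0,0,0,0,0,0,-1,0,0,0,0,0,0,-1,0,0,0,0,0,0,-1,0,0,0,0,0,0,-1,0,0,0,0,0,0,-1]
}}

```text
time_s: 11.9
position: [0.602, 0.1187, 0.0086]
tcp_rot: [[-0.883, 0.469, -0.006], [0.469, 0.883, -0.004], [0.003, -0.007, -1.0]]
force: [-5.5, -13.8, 8.7]
opening: 0.157
```

```bash
python3 st.py 9
```

```text
[0.60198969 0.11874765 0.00859878] [ -5.45156654 -13.80589219   8.70422765] [-2.0449604   0.84009508 -0.12191436] yaw 62.00882297197751
tcp in frame mm 60.162111100390526 60.610177851722646 F ex,ey 9.250175961353802 11.60853664100345
```

Emit:
{"fn": "send_rows", "kwargs": {
  "moves": [0,0,0,0,0,0,-1,0,0,0,0,0,0,-1,0,0,0,0,0,0,-1,0,0,0,0,0,0,-1,0,0,0,0,0,0,-1,0,0,0,0,0,0,-1,0,0,0,0,0,0,-1,0,0,0,0,0,0,-1,0,0,0,0,0,0,-1,0,0,0,0,0,0,-1]
}}

```text
time_s: 12.95
position: [0.602, 0.1188, 0.0086]
tcp_rot: [[-0.883, 0.469, -0.006], [0.469, 0.883, -0.004], [0.003, -0.007, -1.0]]
force: [-5.4, -14.2, 8.9]
opening: 0.156
```

```bash
python3 st.py 10; python3 -c "
from m import *
crop(pickle.load(open('scene10.pkl','rb')),240,212,110,75,7,'pics/r10.png')"
```

```text
[0.6019914  0.11875531 0.0085958 ] [ -5.43575294 -14.20536927   8.93216147] [-2.10333294  0.82298431 -0.12853222] yaw 62.008006159505314
tcp in frame mm 60.15822789972649 60.60335346403584 F ex,ey 9.351860508439005 11.995180473455932
```

View pics/r10.png

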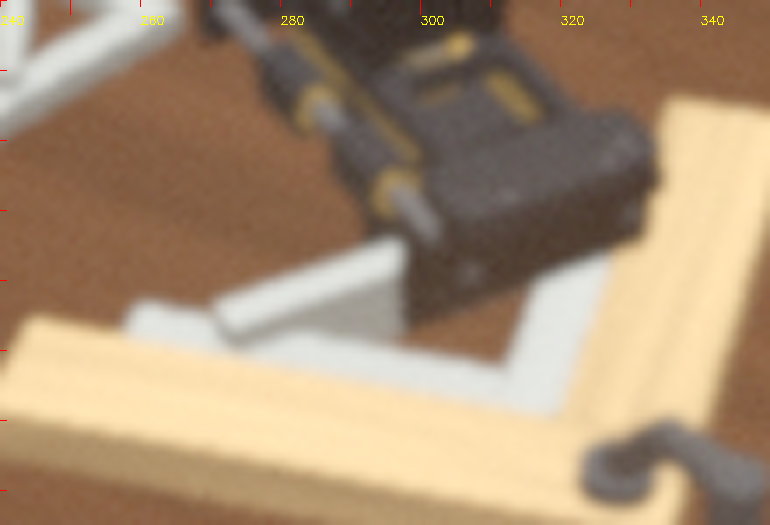

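```bash
python3 -c "
from rig import *
print(hand_in())"
```

```text
the job is handed in; nothing more can be done
None
```

I gripped the larger bare-aluminium square by its brace, carried it over the bench and turned it about 27.5°. I then set it down inside the frame and pressed it diagonally into the corner. I handed in at about 13 s, still gripping and pushing; the hand-in gave no verdict.

- **Push:** the force on the tool was about 9.4 N towards the stile and 12.0 N towards the rail, steady for about a second. These readings include some friction with the bench. The tool stayed put when I pushed harder, which means both sides were up against the stop.
- **Rail:** measured in the scene picture, it had turned about 0.053 rad and stood at 89.9° to the stile, so fully home. I took this before the last extra push.
- **Square angle:** 62.0° of tool turn puts its edge along the measured stile direction (-73.0°). It looked flush and flat in the last picture, and tool tilt was about 0.4°.
- **Grip:** the fingers stood 13.6 mm apart on the 14 mm brace.
- **Bystanders:** the arm was never brought near the mallet, chisel or rosette. I did not measure their positions again at the end.

**What disagreed:**
- The final tool position was about 2 mm past the corner that I had worked out from the top camera. That is about the calibration error, so I relied on contact instead.
- I could not measure the heel position directly to better than about 2 mm at the end, because the arm blocked the top view.
- There was also about 9 N of vertical force from the bench.

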